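Clamp the weight and wedge up the levelling table

ROBOT

A 7-joint arm with a two-finger parallel gripper is mounted at the origin on a cart in front of the work surface, level with it; the furniture and walls round the work are solid. World frame = base frame: x ahead of the robot, y to its left, z up, the work surface at z = 0. Lengths are in mm, angles in rad, forces in N, time in s.
With the tool pointing down it reaches from about 400 to 900 mm from the base axis. Payload 5.5 kg.
Tool frame: the origin (TCP) lies on the centre line of the jaws, within the pads' length; the fingertips stand 14 mm ahead of it and the grasp point (between the pads) lies 5 mm behind it; z points along the fingers, y is the line along which they close (so a half turn about z gives the same grasp; the last joint's range is limited). The gripper opens to 85 mm and grips with 20 to 120 N. Pads are 22 mm wide; open, the fingers measure 114 mm over their backs; the gripper's body (76 mm by 85 mm) begins 54 mm behind the grasp point. The pads swing forward as they close: fully open they stand 13 mm farther back than shut.
Start: joints at [-0.861, 0.501, -0.427, 1.55, 0.221, 1.138, -0.21], TCP at [280.818, 586.209, 245.31] pointing down, gripper open.
Joint ranges: [-2.88, 2.88], [-0.31, 2.03], [-1.54, 1.56], [0.2, 2.42], [-1.41, 4.55], [0.19, 2.02], [-2.57, 2.57]. Speed limits (rad/s): [2.57, 2.57, 3.14, 3.14, 3.14, 3.14, 3.14].

INTERFACE

Orientations are given as a rotation vector (axis times angle).
In Python, from workcell import sensors, cams, job gives the robot as it stands.
- The arm moves only by the shell command python3 -m creep 'ROWS' [FORCE]. ROWS is JSON, a list of rows, each a list of 7 numbers: the shift along the world's x, y, z in units of 40 mm (1.0 is 40 mm), then the turn, a rotation vector about the world's x, y, z in degrees, then the opening, from -1 (shut) to 1 (fully open), so that 0 is half open. A call has 1 to 10 rows; each row is the pose to reach, as a shift and turn from the pose commanded when the call began; what a row does not reach only later rows make up. A row lasts 1/12 s, in which the tool goes at most 41.7 mm and 7.16 degrees, less where a joint would pass 70% of its speed; a pose out of reach is approached as far as the arm can. A call with a gripper value outside its range is refused whole. The fingers move at their own pace and stop on an object; FORCE is the grip in N (left out, the last holds). Time passes only in rows, so rows that repeat a pose let the fingers close. It gives the time, the measured TCP pose, the force, the opening and the grip force at its end, in the units of the state.
- sensors.observe(): the state, without advancing time (a new reading comes with each control period).
- cams.snapshot(name): name is "scene" or "top" or "wrist"; returns a dict with "pixels" (480x640x3 uint8, red, green, blue), "depth" (480x640 float32, mm along the optical axis (not along the pixel's ray), 0 where there is no reading), "fx", "fy", "cx", "cy" (pixels), "world_to_cam" (4x4, takes a point from world to camera coordinates). Camera axes: x right, y down, z forward; pixel columns grow to the right and rows downward; lengths in mm; the calibration is good to about 2 mm. The wrist camera is an equidistant fisheye: a pixel r from the principal point sees the ray r / f radians off the axis. A picture is of the moment at which its call begins.
- job.finish_job(): hands the job in; it is judged then, once.
The state is a dict: "clock": time; "joint_pos": joint angles; "qd": joint speeds; "effort": joint torques, N m; "position": TCP position; "orientation": TCP orientation; "ft_force": force on the tool from outside, world axes, zero at the start; "ft_torque": the same for the moment, N m; "grip_width": finger opening in mm; "gripper_force": force on a finger pad.
Only numpy, scipy, OpenCV 4.12 (cv2) and the standard library are available. Lean on these libraries where they do the work, as an engineer would, in place of code of your own. Each camera call takes 0.05 s, during which the arm holds its last target. There are 200 camera calls.

TASK

Slide the caliper jaw on the small levelling table shut until it presses the brass weight firmly against the fixed jaw, and let go of it. Then take the orange wedge by its grip block and push it, flat on the worktop and thin end first, squarely under the middle of the table's front edge until that edge has just lifted off its rests, about 4 mm (2 to 6 mm will do). Finish holding the wedge there so that the rests can be serviced: do not let go of it, touch nothing else, and leave the other things on the bench where they stand.

Things in the scene. Friction and masses are not known exactly. Their poses are not given: they have to be found in the camera images.
- stage: Levelling stage, fixed to the worktop: grey U-shaped base 157 mm deep (x), 128 wide (y), open at the front, with a hinged aluminium table on it. Origin: on the worktop under the middle; x points from the front edge back to the hinge, y left, z up. Place and yaw vary. Between its side rails a space 100 mm wide, 120 deep is free for the wedge under the table.
- tilt_table (a joint): Tilt of the aluminium table (140 mm deep, 128 wide, 8 thick, 0.35 kg) about its rear hinge, rad: 0 = lying on its front rests, grows as the front edge rises. The edge is 148 mm from the hinge: 0.027 rad is a lift of 4 mm. It falls back by its own weight. Table top 17 mm above the worktop when down.
- table_lip (a point): Middle of the lower front edge of the table, where the wedge goes in: 75 mm in front of the stage's origin (at x = -75 mm, y = 0 of the stage), 9 mm above the worktop when the table is down. Axes as the stage's.
- slide_jaw (a joint): Travel of the steel caliper jaw along the beam on the table, m: 0 = fully open, grows as it goes to +y of the stage towards the fixed jaw. Starts at 0 to 0.008 and reads 0.040 with the 32 mm weight clamped. Needs 1.5 N to slide, up to 4 N more to slide the weight along; stays where it is left.
- jaw_post (a point): Middle of the top face of the red upright post (14 x 14 mm, top 75 mm above the worktop, its free part 46 mm tall, grooved) by which the jaw is slid. The post stands 29 mm behind (-y of the stage) the jaw's pressing face. Axes as the stage's.
- weight: Loose brass weight, 32 mm diameter, 42 mm high with a knob, 0.2 kg, standing on the table between the jaws, not touching them at the start. Origin: centre of its underside, z up.
- wedge: Orange wedge, 104 x 28 mm, 0.12 kg, lying flat. Origin: underside, below the grip block's centre; x to the thin end (toe), z up. Toe 92 mm ahead, 2.5 mm thick; top rises 1 in 5 to 18.5 mm at 12 mm ahead. Grip block 24 x 24, top at 49 mm. The ramp meets the table edge with the toe 32 mm past it; each 5 mm more lifts 1 mm. Pushing takes about 10 N, more if also pressed down.
- grease_tin: Flat tin with a blue lid, 64 mm diameter, 33 mm high, standing on the worktop; leave it. The tin and the wedge may stand left or right of the stage's approach. Origin: centre of its underside.
- sample_jar: Screw-cap jar with a red cap, 54 mm diameter, 80 mm high, at the left; leave it. Origin: centre of its underside.

How it is judged (in metres and radians):
On the way:
1. the sliding jaw presses the weight against the fixed jaw (at least 1.5 N) with the table still down (value of joint slide_jaw above 0.0375 m and contact force between slide_jaw and weight above 1.5 N and value of joint tilt_table below 0.007 rad), for 0.1 s.
At the end, for the whole second after the job is handed in: Fingers grip the wedge, flat on the worktop, square to the front edge within 0.3 rad, within 30 mm of its middle; it alone carries the edge, lifted 1.9 to 6.3 mm; the robot touches neither table nor jaw; the weight stands upright, clamped (jaw over 0.0365) (value of joint tilt_table between 0.0125 and 0.0425 rad and contact force between wedge and tilt_table above 0.5 N and contact force between the fingers and wedge above 1.5 N and contact force between each of the fingers, the arm and tilt_table below 0.2 N and angle between wedge's own z axis and vertical below 0.1 rad and height (world z) of wedge below 0.005 m and angle between the x axis of wedge and the x axis of stage, either way round below 0.3 rad and y of wedge in the frame of table_lip between -0.03 and 0.03 m and value of joint slide_jaw above 0.0365 m and horizontal distance between weight and stage below 0.04 m and angle between weight's own z axis and vertical below 0.15 rad); the arm keeps its last pose, push and grip.
It fails at once if the table is lifted while the weight is not clamped (value of joint tilt_table above 0.0125 rad and value of joint slide_jaw below 0.0365 m).
It fails at once if the front edge is lifted far more than asked (over 10 mm) (value of joint tilt_table above 0.068 rad).
It fails at once if the weight is tipped over (angle between weight's own z axis and vertical above 0.5 rad).
It fails at once if the grease tin or the sample jar is moved by more than 20 mm (distance of any of grease_tin, sample_jar from where it was at the start of the episode above 0.02 m).
It also fails if it takes over 51 s, if anything falls off the work surface, if the arm or the gripper's body presses on something with over 40 N, if the wrist force passes 120 N, or if a joint passes its speed limit or range.

## Working session

There is one attempt and no reset: what is moved stays moved. The work goes in short steps, Python scripts to look and compute and a shell command to move; the robot and the scene stay as the last step left them, time stands still between calls to the robot, and variables do not carry over. Pictures are saved under pics/ and viewed, at most 10 in all, crops included, and the job is handed in when it is done.

```bash
mkdir -p pics; ls
cat > h.py <<'E'
import numpy as np, cv2
from workcell import sensors, cams, job
def snap(n):
    s=cams.snapshot(n); np.savez('/tmp/%s.npz'%n,**s); return s
def pts(s):
    # world points for each pixel (pinhole)
    d=s['depth']; v,u=np.mgrid[0:480,0:640]
    p=np.stack([(u-s['cx'])/s['fx']*d,(v-s['cy'])/s['fy']*d,d],-1)
    T=np.linalg.inv(s['world_to_cam']); return p@T[:3,:3].T+T[:3,3]
E
python3 - <<'E'
from h import *
for n in ('top','scene'):
    s=snap(n); cv2.imwrite('pics/%s0.png'%n,s['pixels'][:,:,::-1]); print(n,s['fx'],s['fy'],s['cx'],s['cy'],np.round(np.linalg.inv(s['world_to_cam']),3).tolist())
print(sensors.observe())
E
```

```text
pics
top 480.1815950149219 480.1815950149219 327.8186518566103 235.0882224974053 [[0.007, -0.997, 0.075, 502.917], [-1.0, -0.007, 0.002, 25.17], [-0.002, -0.075, -0.997, 1301.164], [0.0, 0.0, 0.0, 1.0]]
scene 546.0775978643759 546.0775978643759 319.4251151452052 229.14945511012883 [[0.59, -0.613, 0.526, -120.215], [-0.807, -0.457, 0.373, -476.876], [0.012, -0.644, -0.765, 1115.621], [0.0, 0.0, 0.0, 1.0]]
{'clock': 0.1, 'joint_pos': array([-0.8607924 ,  0.50173297, -0.42679033,  1.55132041,  0.22079777,
        1.13831779, -0.21033061]), 'qd': array([ 1.55597822e-03, -2.43311476e-03, -1.08297548e-03, -1.73570652e-03,
        7.89689385e-05, -1.34563037e-03, -5.12161343e-04]), 'effort': array([-1.06837388e-02, -5.70809090e+01, -5.83898619e+00, -2.81748819e+01,
        1.03172078e-02,  5.64916831e-03,  9.71692593e-07]), 'position': array([280.6473068 , 585.63587218, 244.38519954]), 'orientation': array([-6.95923978e-01, -3.06310028e+00,  2.62959725e-03]), 'ft_force': array([ 0.49923518, -0.60835663,  0.62560131]), 'ft_torque': array([0.03687927, 0.01785544, 0.02909337]), 'gripper_force': 0.0, 'grip_width': 85.73441329496637}
```

View pics/top0.png

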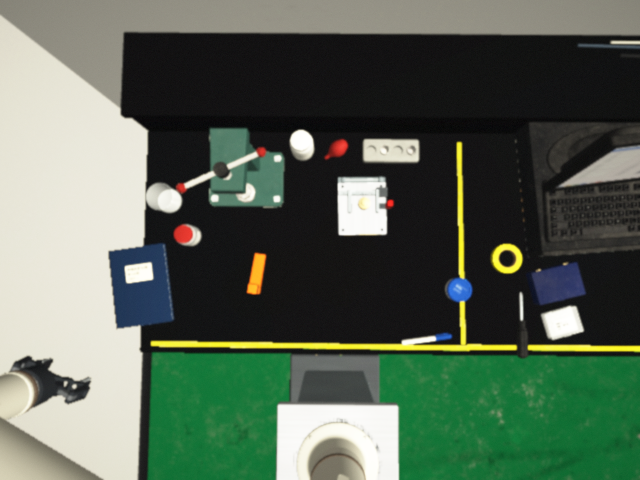

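View pics/scene0.png

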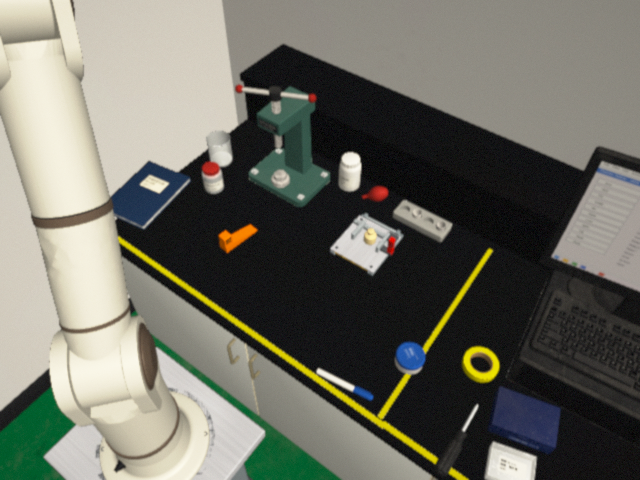

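The top view shows the stage around (362,206), the red post at (391,203) and the weight at (363,203). The wedge runs from its block at (254,291) to its toe at about (260,256). The tin is at (459,289) and the jar at (187,235). The scene view agrees, and the front of the stage faces the robot. Next I measure by colour in both views.

```bash
cat >> h.py <<'E'
def ray(s,u,v,z):
    T=np.linalg.inv(s['world_to_cam']); d=T[:3,:3]@[(u-s['cx'])/s['fx'],(v-s['cy'])/s['fy'],1]
    return T[:3,3]+d*(z-T[2,3])/d[2]
E
python3 - <<'E'
from h import *
for n in ('top','scene'):
    s=dict(np.load('/tmp/%s.npz'%n)); P=pts(s); hsv=cv2.cvtColor(s['pixels'],cv2.COLOR_RGB2HSV); H,S,V=[hsv[...,i].astype(int) for i in range(3)]
    X,Y,Z=P[...,0],P[...,1],P[...,2]; ok=s['depth']>0
    roi=ok&(X>300)&(X<900)&(abs(Y)<450)
    m=roi&(H>4)&(H<22)&(S>180)&(V>120)&(Y>100)
    q=P[m]; print(n,'wedge n',len(q),'zmax',q[:,2].max().round(1))
    r=cv2.minAreaRect(q[:,:2].astype(np.float32)); print(' rect',r)
    b=q[q[:,2]>40]; 
    if len(b): print(' block',b.mean(0).round(1),len(b))
    lo=q[q[:,2]<15]; print(' low mean',lo.mean(0).round(1))
    red=roi&((H<5)|(H>172))&(S>150)&(V>80)&(abs(Y)<150)&(X<680)
    k=P[red]; print(' red',len(k),k[:,2].max().round(1),k[k[:,2]>65].mean(0).round(1),np.argwhere(red)[:,::-1].min(0),np.argwhere(red)[:,::-1].max(0))
    st=roi&(Z>8)&(Z<30)&(X>480)&(X<720)&(Y<50)&(Y>-160)&(S<60)&(V>90)
    n_,l,stt,_=cv2.connectedComponentsWithStats(st.astype(np.uint8)); i=1+stt[1:,4].argmax()
    q=P[l==i]; print(' stage',len(q),cv2.minAreaRect(q[:,:2].astype(np.float32)),'z',np.median(q[:,2]).round(1))
    w=roi&(Z>35)&(X>480)&(X<720)&(Y<50)&(Y>-160)&(H>12)&(H<35)&(S>60); q=P[w]
    print(' weight',len(q),q.mean(0).round(1),q.max(0).round(1),q.min(0).round(1))
s=dict(np.load('/tmp/top.npz'))
c=s['pixels'][160:310,230:420,::-1]; cv2.imwrite('pics/c1.png',cv2.resize(c,None,fx=4,fy=4,interpolation=2))
E
```

```text
top wedge n 537 zmax 56.7
 rect ((495.6028747558594, 220.79396057128906), (37.43828582763672, 113.13861083984375), 81.26708221435547)
 block [456.4 224.   49.1] 89
 low mean [510.3 215.9   6.4]
 red 33 79.5 [ 675.3 -129.9   73.5] [386 203] [392 208]
 stage 1762 ((660.3639526367188, -64.14887237548828), (116.22024536132812, 130.53575134277344), 0.25516754388809204) z 18.2
 weight 39 [680.9 -59.   46.4] [696.7 -53.7  62.7] [669.4 -67.   37.5]
scene wedge n 549 zmax 53.6
 rect ((496.43316650390625, 235.83319091796875), (70.89447021484375, 108.63536071777344), 83.15603637695312)
 block [452.5 221.4  47.1] 91
 low mean [500.5 216.7   6.5]
 red 93 78.0 [ 672.8 -132.3   72.6] [387 237] [394 254]
 stage 1480 ((657.3790893554688, -63.530975341796875), (119.77857971191406, 129.81808471679688), 1.090380311012268) z 16.9
 weight 116 [677.1 -68.8  46.2] [693.4 -51.   60.2] [663.  -82.9  35. ]
```

View pics/c1.png

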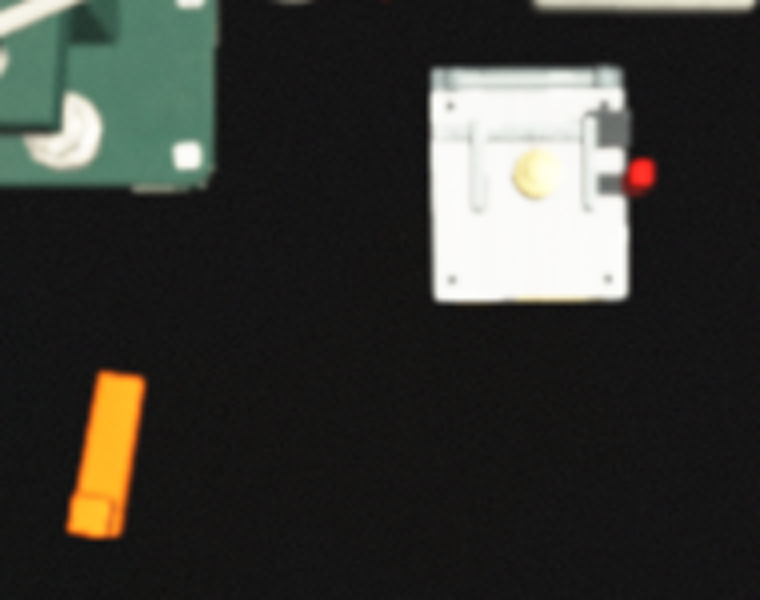

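```bash
python3 - <<'E'
from h import *
s=dict(np.load('/tmp/top.npz'))
for u,v in [(434,300),(628,299),(431,90),(624,90)]: print(ray(s,230+u/4-.4,160+v/4-.4,17).round(1))
E
python3 -m creep '[[4,-8,0,0,0,20,-1],[4,-8,0,0,0,20,-1],[4,-8,0,0,0,20,-1],[4,-8,0,0,0,20,-1],[4,-8,0,0,0,20,-1],[4,-8,0,0,0,20,-1],[4,-8,0,0,0,20,-1],[4,-8,0,0,0,20,-1],[4,-8,0,0,0,20,-1],[4,-8,0,0,0,20,-1]]' 30
```

```text
[6.007e+02 4.000e-01 1.700e+01]
[ 602.2 -129.7   17. ]
[743.    3.2  17. ]
[ 743.9 -127.3   17. ]
clock: 0.93
position: [444.1, 259.0, 244.7]
orientation: [0.169, 3.136, -0.006]
ft_force: [0.6, -0.5, -0.6]
grip_width: 0.0
gripper_force: 0.0
```

```bash
python3 -m creep '[[4,-8,0,0,0,7,-1],[4,-8,0,0,0,7,-1],[4,-8,0,0,0,7,-1],[4,-8,0,0,0,7,-1],[4,-8,0,0,0,7,-1],[4,-8,0,0,0,7,-1],[4,-8,0,0,0,7,-1],[4,-8,0,0,0,7,-1],[4,-8,0,0,0,7,-1],[4,-8,0,0,0,7,-1]]'
python3 -m creep '[[1.8,-3.5,-1.6,0,0,0,-1],[1.8,-3.5,-1.6,0,0,0,-1],[1.8,-3.5,-1.6,0,0,0,-1],[1.8,-3.5,-1.6,0,0,0,-1],[1.8,-3.5,-1.6,0,0,0,-1],[1.8,-3.5,-1.6,0,0,0,-1],[1.8,-3.5,-1.6,0,0,0,-1],[1.8,-3.5,-1.6,0,0,0,-1]]'
python3 - <<'E'
from h import *
s=snap('wrist'); cv2.imwrite('pics/w1.png',s['pixels'][:,:,::-1])
E
```

```text
clock: 1.77
position: [602.5, -62.4, 244.5]
orientation: [-0.023, 3.141, -0.006]
ft_force: [0.6, -0.3, -0.4]
grip_width: -0.1
gripper_force: 0.0
clock: 2.43
position: [673.1, -190.9, 181.8]
orientation: [-0.043, 3.141, 0.003]
ft_force: [-0.0, 0.3, -0.6]
grip_width: 0.2
gripper_force: 0.0
```

View pics/w1.png

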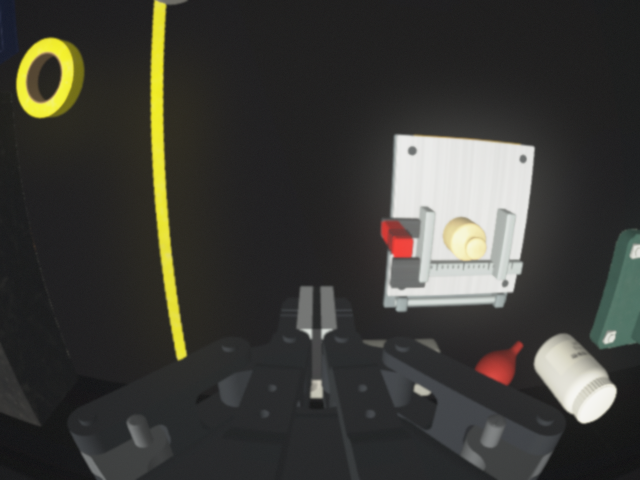

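The wrist view shows the post top at (395,238), to the right of the closed fingers at (317,300). The lane for lowering beside it is clear.

```bash
python3 -m creep '[[0,0,-1,0,0,0,-1],[0,0,-2,0,0,0,-1],[0,0,-3,0,0,0,-1],[0,0.4,-3.05,0,0,0,-1],[0,0.7,-3.05,0,0,0,-1],[0,0.7,-3.05,0,0,0,-1]]'
python3 -m creep '[[0,0.1,0,0,0,0,-1],[0,0.2,0,0,0,0,-1],[0,0.3,0,0,0,0,-1],[0,0.4,0,0,0,0,-1],[0,0.5,0,0,0,0,-1],[0,0.6,0,0,0,0,-1],[0,0.7,0,0,0,0,-1],[0,0.7,0,0,0,0,-1]]'
```

```text
clock: 2.98
position: [675.0, -158.5, 61.7]
orientation: [-0.049, 3.138, 0.006]
ft_force: [0.5, 0.9, 0.7]
grip_width: -0.2
gripper_force: 0.0
clock: 3.65
position: [673.0, -136.7, 59.4]
orientation: [-0.04, 3.141, 0.001]
ft_force: [0.9, -1.1, 0.1]
grip_width: 0.1
gripper_force: 0.3
```

```bash
python3 -m creep '[[0,0.1,0,0,0,0,-1],[0,0.2,0,0,0,0,-1],[0,0.3,0,0,0,0,-1],[0,0.4,0,0,0,0,-1],[0,0.5,0,0,0,0,-1],[0,0.5,0,0,0,0,-1]]'
python3 -m creep '[[0,0.05,0,0,0,0,-1],[0,0.1,0,0,0,0,-1],[0,0.15,0,0,0,0,-1],[0,0.2,0,0,0,0,-1],[0,0.2,0,0,0,0,-1]]'
```

```text
clock: 4.15
position: [672.5, -117.9, 59.2]
orientation: [0.039, -3.141, 0.002]
ft_force: [0.5, -3.0, 1.1]
grip_width: 0.0
gripper_force: 1.5
clock: 4.57
position: [672.4, -117.4, 59.4]
orientation: [-0.031, 3.141, -0.013]
ft_force: [-0.1, -14.6, 0.8]
grip_width: 0.2
gripper_force: 7.3
```

```bash
python3 -m creep '[[0,0.05,0,0,0,0,-1],[0,0.05,0,0,0,0,-1],[0,0.05,0,0,0,0,-1],[0,0.05,0,0,0,0,-1]]'
python3 -m creep '[[0,-0.4,0,0,0,0,-1],[0,-1,0,0,0,0,-1],[0,-1,1,0,0,0,-1],[0,-1,2,0,0,0,-1],[0,-1,3,0,0,0,0.3],[0,-1,3,0,0,0,0.3]]'
python3 - <<'E'
from h import *
s=snap('wrist'); a=s['pixels'][:,:,::-1]
t=snap('top')['pixels'][160:310,230:420,::-1]
cv2.imwrite('pics/w2.png',np.hstack([cv2.resize(a[100:340,300:560],(400,369)),cv2.resize(t,(400,369))]))
E
```

```text
clock: 4.9
position: [672.4, -117.3, 59.5]
orientation: [-0.029, 3.141, -0.015]
ft_force: [0.7, -16.6, -0.5]
grip_width: -0.1
gripper_force: 8.6
clock: 5.4
position: [678.4, -146.8, 188.7]
orientation: [-0.04, 3.127, -0.001]
ft_force: [1.2, 0.1, 2.0]
grip_width: 23.3
gripper_force: 0.0
```

View pics/w2.png

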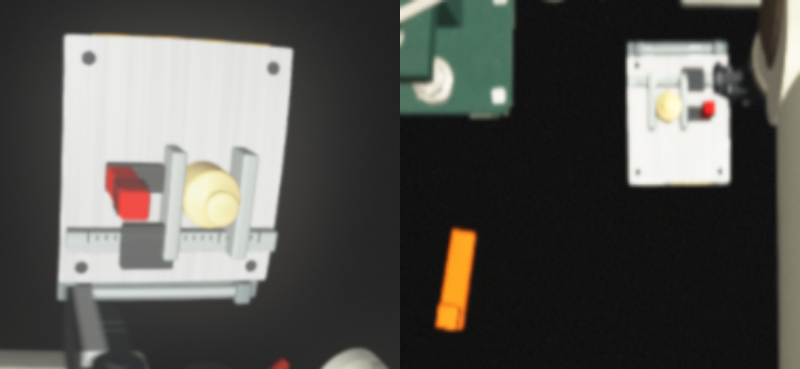

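The weight sits between the two jaw plates, with no gap at (185,195) or (240,195) in the left crop. Next I work out the wedge pose from its block and toe pixels.

Run:
```python
from h import *
s=snap('top'); P=pts(s); hsv=cv2.cvtColor(s['pixels'],cv2.COLOR_RGB2HSV); H,S,V=[hsv[...,i].astype(int) for i in range(3)]
m=(H>4)&(H<22)&(S>180)&(V>100)&(P[...,1]>100)&(P[...,0]<600)
n_,l,st,_=cv2.connectedComponentsWithStats(m.astype(np.uint8)); i=1+st[1:,4].argmax(); m=l==i
r=np.argwhere(m)[:,::-1]; p=P[m]
# cast each ramp pixel at the toe end onto low plane; direction by median of rows
for v in range(r[:,1].min(),r[:,1].max()+1,3):
    u=r[r[:,1]==v][:,0]; z=np.median(p[r[:,1]==v][:,2]); print(v,u.min(),u.max(),z.round(1),ray(s,(u.min()+u.max())/2,v,z)[:2].round(1))
c=np.mean([ray(s,230+a/4-.4,160+b/4-.4,49) for a,b in [(74,494),(113,498),(109,536),(68,532)]],0)
t=np.mean([ray(s,230+a/4-.4,160+b/4-.4,2.5) for a,b in [(99,371),(145,376)]],0)
d=t-c; print(c,t,np.hypot(d[0],d[1]),np.degrees(np.arctan2(d[1],d[0])))
```

```text
253 255 262 -0.8 [550.5 215.6]
256 254 265 4.5 [542.2 212. ]
259 253 265 4.1 [534.1 213.3]
262 252 264 5.8 [526.  215.6]
265 252 264 9.5 [517.9 214.9]
268 251 264 9.2 [509.9 216.2]
271 251 263 9.2 [501.8 217.4]
274 250 263 12.3 [493.8 218.1]
277 250 262 14.0 [485.8 219. ]
280 249 262 14.7 [477.8 220.1]
283 248 261 18.0 [469.9 222.1]
286 247 261 47.1 [462.9 218.8]
289 247 260 46.3 [455.1 220.1]
292 247 260 46.6 [447.4 219.9]
[456.89007204 222.69150139  49.        ] [550.48255135 210.84159969   2.5       ] 94.33966479804373 -7.215920448773163
```

```bash
python3 -m creep '[[-5.4,9.25,-0.4,0,0,-9,0.3],[-5.4,9.25,-0.4,0,0,-9,0.3],[-5.4,9.25,-0.4,0,0,-9,0.3],[-5.4,9.25,-0.4,0,0,-9,0.3],[-5.4,9.25,-0.4,0,0,-9,0.3],[-5.4,9.25,-0.4,0,0,-9,0.3],[-5.4,9.25,-0.4,0,0,-9,0.3],[-5.4,9.25,-0.4,0,0,-9,0.3],[-5.4,9.25,-0.4,0,0,-9,0.3],[-5.4,9.25,-0.4,0,0,-9,0.3]]'
python3 -m creep '[[0,0,0,0,0,0,0.3],[0,0,0,0,0,0,0.3],[0,0,0,0,0,0,0.3]]'
python3 - <<'E'
from h import *
s=snap('wrist'); cv2.imwrite('pics/w3.png',s['pixels'][:,:,::-1])
E
```

```text
clock: 6.38
position: [459.7, 213.2, 161.9]
orientation: [-0.207, -3.131, 0.002]
ft_force: [0.7, 0.5, -1.0]
grip_width: 55.5
gripper_force: 0.0
clock: 6.63
position: [461.6, 211.7, 162.4]
orientation: [-0.205, -3.132, 0.002]
ft_force: [0.5, -0.3, -0.6]
grip_width: 55.5
gripper_force: 0.0
```

View pics/w3.png

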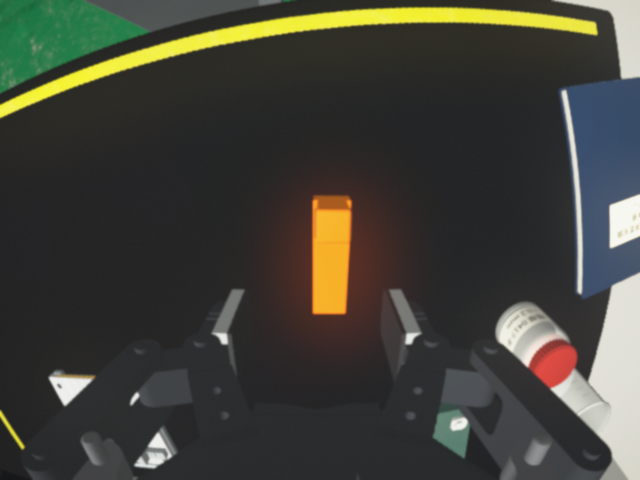

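The fingers (inner edges at columns 240 and 390) sit about 16 px left of the wedge at column 331. That matches the move ending about 10 mm short in y, and the yaw is aligned.

```bash
python3 -m creep '[[-0.12,0.26,-0.8,0,0,0,0.3],[-0.12,0.26,-1.7,0,0,0,0.3],[-0.12,0.26,-2.5,0,0,0,0.3],[-0.12,0.26,-3,0,0,0,0.3],[-0.12,0.26,-3.15,0,0,0,0.3],[-0.12,0.26,-3.15,0,0,0,0.3],[-0.12,0.26,-3.15,0,0,0,0.3]]' 60
python3 -m creep '[[0,0,0,0,0,0,-0.6],[0,0,0,0,0,0,-0.6],[0,0,0,0,0,0,-0.6],[0,0,0,0,0,0,-0.6],[0,0,0,0,0,0,-0.6],[0,0,0,0,0,0,-0.6]]' 60
```

```text
clock: 7.27
position: [458.8, 221.5, 38.0]
orientation: [-0.211, -3.134, 0.0]
ft_force: [0.1, -0.5, 0.1]
grip_width: 55.5
gripper_force: 0.0
clock: 7.77
position: [459.4, 222.7, 39.4]
orientation: [0.208, 3.132, 0.002]
ft_force: [0.4, 0.0, 6.4]
grip_width: 22.8
gripper_force: 59.2
```

```bash
python3 -m creep '[[0,-0.1,0.04,0,0,0,-0.6],[0.1,-0.8,0.04,0,0,0,-0.6],[0.2,-1.6,0.04,0,0,1,-0.6],[0.3,-2.5,0.04,0,0,3,-0.6],[0.45,-3.4,0.04,0,0,4,-0.6],[0.6,-4.3,0.04,0,0,5,-0.6],[0.7,-5.2,0.04,0,0,6,-0.6],[0.8,-6.1,0.04,0,0,7,-0.6],[0.9,-6.8,0.04,0,0,8.5,-0.6],[0.9,-7.17,0.04,0,0,8.5,-0.6]]'
python3 -m creep '[[0,0,0,0,0,0,-0.6],[0,0,0,0,0,0,-0.6],[0,0,0,0,0,0,-0.6]]'
python3 - <<'E'
from h import *
s=snap('wrist'); t=snap('top'); sc=snap('scene')
a=s['pixels'][:,:,::-1]; b=t['pixels'][150:330,290:450,::-1]; c=sc['pixels'][180:340,250:430,::-1]
cv2.imwrite('pics/w4.png',np.hstack([cv2.resize(b,(400,450)),cv2.resize(c,(400,450))]))
cv2.imwrite('pics/w4w.png',a)
E
```

```text
clock: 8.6
position: [494.3, -70.0, 39.7]
orientation: [-0.018, 3.141, -0.003]
ft_force: [0.4, 0.0, -1.5]
grip_width: 23.2
gripper_force: 59.1
clock: 8.85
position: [494.0, -63.8, 39.6]
orientation: [-0.025, 3.141, 0.001]
ft_force: [-0.1, -0.3, 0.1]
grip_width: 23.0
gripper_force: 59.1
```

View pics/w4.png

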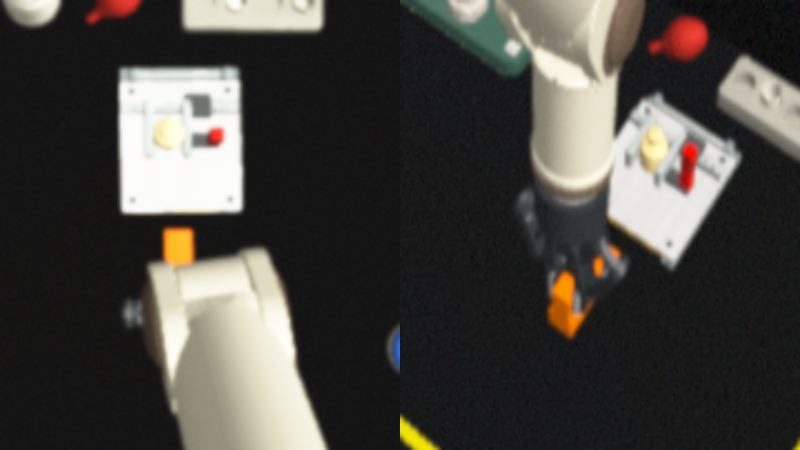

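View pics/w4w.png

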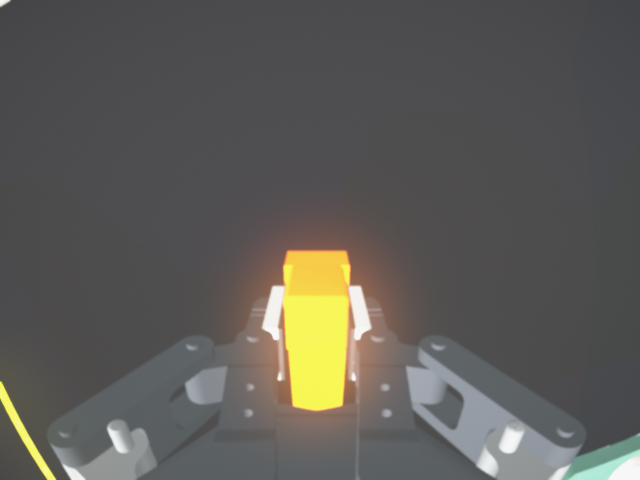

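The top crop shows the toe at (178,229), just ahead of the table's front edge at row 213. It is 2–3 px from the table's middle column of 181 and square to it. The wrist view shows the block at (317,275) held flush between the pads. I advance to just short of contact and measure.

```bash
python3 - <<'E'
from h import *
s=dict(np.load('/tmp/top.npz')); hsv=cv2.cvtColor(s['pixels'],cv2.COLOR_RGB2HSV); H,S,V=[hsv[...,i].astype(int) for i in range(3)]
m=(H>4)&(H<22)&(S>180)&(V>100); m[:238]=0; m[252:]=0; m[:,:345]=0; m[:,380:]=0
r=np.argwhere(m)[:,::-1]; g=V[236:248,361]; print(g, r[:,1].min(), r[:,0].min(), r[:,0].max())
print(ray(s,r[:,0].mean(),r[:,1].min()-.5,2.5).round(1))
st=(S<60)&(V>120); print([ (v,int(V[v,361])) for v in range(231,241)])
E
python3 -m creep '[[0.2,0,0,0,0,0,-0.6],[0.4,0,0,0,0,0,-0.6],[0.6,0,0,0,0,0,-0.6],[0.8,0,0,0,0,0,-0.6],[0.95,0,0,0,0,0,-0.6],[1,0,0,0,0,0,-0.6],[1,0,0,0,0,0,-0.6]]' 80
```

```text
[ 28  23  23  24  65 177 250 255 255 255 255 255] 241 355 367
[586.2 -61.6   2.5]
[(231, 252), (232, 252), (233, 250), (234, 230), (235, 120), (236, 28), (237, 23), (238, 23), (239, 24), (240, 65)]
clock: 9.58
position: [535.5, -64.2, 39.5]
orientation: [-0.026, 3.14, 0.001]
ft_force: [1.5, 0.8, 1.5]
grip_width: 22.1
gripper_force: 82.3
```

```bash
python3 -m creep '[[0.05,0,0,0,0,0,-0.6],[0.1,0,0,0,0,0,-0.6],[0.1,0,0,0,0,0,-0.6]]'
python3 -m creep '[[0.05,0,0,0,0,0,-0.6],[0.1,0,0,0,0,0,-0.6],[0.1,0,0,0,0,0,-0.6]]'
python3 -m creep '[[0.05,0,0,0,0,0,-0.6],[0.1,0,0,0,0,0,-0.6],[0.1,0,0,0,0,0,-0.6]]'
python3 -m creep '[[0.05,0,0,0,0,0,-0.6],[0.1,0,0,0,0,0,-0.6],[0.1,0,0,0,0,0,-0.6]]'
```

```text
clock: 9.83
position: [537.7, -64.5, 39.5]
orientation: [0.025, -3.141, 0.0]
ft_force: [-2.5, 0.6, 5.8]
grip_width: 22.3
gripper_force: 82.7
clock: 10.08
position: [541.8, -64.7, 39.5]
orientation: [0.025, -3.141, 0.0]
ft_force: [-2.6, 0.2, 5.9]
grip_width: 22.4
gripper_force: 82.7
clock: 10.33
position: [545.8, -64.7, 39.5]
orientation: [0.024, -3.141, 0.0]
ft_force: [-2.3, 0.2, 5.4]
grip_width: 22.3
gripper_force: 82.7
clock: 10.58
position: [547.4, -64.8, 39.4]
orientation: [0.024, -3.136, 0.001]
ft_force: [-10.1, 0.4, 14.4]
grip_width: 22.5
gripper_force: 83.8
```

```bash
python3 -m creep '[[0.05,0,0,0,0,0,-0.6],[0.1,0,0,0,0,0,-0.6],[0.1,0,0,0,0,0,-0.6]]'
python3 -m creep '[[0.05,0,0,0,0,0,-0.6],[0.1,0,0,0,0,0,-0.6],[0.1,0,0,0,0,0,-0.6]]'
cat >> h.py <<'E'
def lift():
    for n in ('top','scene'):
        s=snap(n); P=pts(s); X,Y,Z=P[...,0],P[...,1],P[...,2]; hsv=cv2.cvtColor(s['pixels'],cv2.COLOR_RGB2HSV)
        m=(s['depth']>0)&(X>605)&(X<735)&(Y>-125)&(Y<0)&(abs(Z-18)<9)&(hsv[...,1]<60)&(hsv[...,2]>150)
        q=P[m]; 
        for _ in range(3):
            A=np.c_[q[:,0]-750,q[:,1]+64,np.ones(len(q))]; k=np.linalg.lstsq(A,q[:,2],rcond=None)[0]; q=q[abs(A@k-q[:,2])<4]
        print(n,len(q),'slope',-k[0].round(4),'z front',(k[2]-148*k[0]).round(1),'z rear',k[2].round(1))
E
python3 - <<'E'
from h import *
import h
n0=cams.snapshot
lift()
E
```

```text
clock: 10.83
position: [551.3, -64.9, 39.5]
orientation: [0.024, -3.136, 0.001]
ft_force: [-9.5, -0.1, 14.1]
grip_width: 22.3
gripper_force: 83.8
clock: 11.08
position: [555.3, -64.9, 39.5]
orientation: [0.024, -3.136, 0.001]
ft_force: [-9.0, 0.2, 13.2]
grip_width: 22.3
gripper_force: 83.7
top 1012 slope 0.0047 z front 19.1 z rear 18.4
scene 548 slope 0.0066 z front 18.6 z rear 17.6
```

```bash
python3 -m creep '[[0.05,0,0,0,0,0,-0.6],[0.1,0,0,0,0,0,-0.6],[0.15,0,0,0,0,0,-0.6],[0.2,0,0,0,0,0,-0.6],[0.2,0,0,0,0,0,-0.6],[0.2,0,0,0,0,0,-0.6]]'
python3 - <<'E'
from h import *
lift()
s=dict(np.load('/tmp/scene.npz')); cv2.imwrite('pics/w5.png',cv2.resize(s['pixels'][200:290,300:420,::-1],(800,600),interpolation=2))
E
```

```text
clock: 11.68
position: [563.5, -65.0, 39.5]
orientation: [0.024, -3.137, 0.001]
ft_force: [-10.0, -0.1, 12.7]
grip_width: 22.3
gripper_force: 83.7
top 879 slope 0.0205 z front 21.0 z rear 17.9
scene 520 slope 0.0139 z front 19.8 z rear 17.7
```

View pics/w5.png

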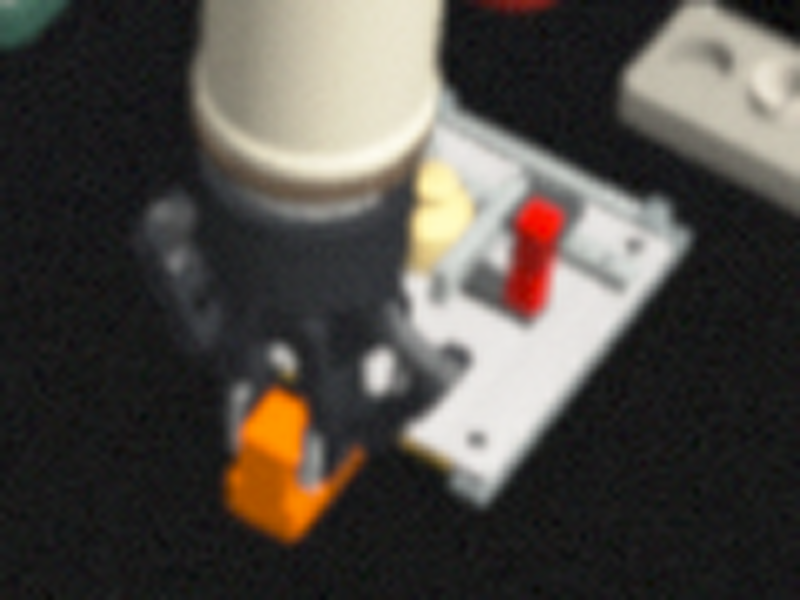

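The scene view shows the wedge held at (270,450), its ramp running under the table's front edge near (390,440). The post at (535,250) and the weight are clear of the gripper. The distance pushed since first contact and the toe position put the lift at about 3.4–4.4 mm. The two fitted table slopes, which have no baseline, read 0.014 and 0.021. I'm handing in.

```bash
python3 -c "
from workcell import job
print(job.finish_job())"
```

```text
the job is handed in; nothing more can be done
None
```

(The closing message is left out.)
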